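Set a batten against the flip stop for a long cut

TASK

Get the batten on the cut-off jig ready for a long cut by pushing with the fingers alone, without lifting it. First push the far flip stop (the one farther from the saw slot in the fence) over until it has dropped fully down in front of the fence, then gently push the batten along until its end butts against that stop, with its long edge flat against the fence. Leave the near stop flipped up, disturb none of the things lying round the jig, and finish with the hand clear.

Things in the scene. Friction and masses are not known exactly. Their poses are not given: they have to be found in the camera images.
- jig: Cut-off jig fixed on the bench: grey base board 108 (x) x 280 (y) x 18 mm, origin mid-underside. The wooden fence on it, 22 mm thick, runs full length along y, top at z = 58 mm; its front face (to the robot) is the plane x = +20 mm; the batten lies in front of it. A saw slot crosses the fence at y = +55 mm; two equal aluminium flip stops sit on the fence top to its -y side.
- far_stop_arm (a joint): Far stop's hinge, rad: 0 = flipped up, resting back (as found), 2.62 = fully down. Pivot along y, 13 mm behind the fence's front face, 22 mm above its top. Its L-arm ends in a foot 63 mm long, 24 mm deep, 14 mm wide (y). Pushed from behind toward the robot it passes dead centre at about 0.4 rad and drops by its weight (80 g, free hinge) in front of the fence, ending 4 mm over the base.
- near_stop_arm (a joint): Hinge of the near stop's arm, same make; 0 = flipped up (as found, to be left so), 2.62 = down. The near stop is about 55 mm from the saw slot, the far one about 132 mm. Each stop's clamp block with a black knob reaches 52 mm to the -y side of its face and 28 mm above the fence top.
- far_stop_tip (a point): Rear edge of the far stop arm's free end, mid-width; moves with the arm. Flipped up it is the top, 151 mm above the bench, 7 mm behind the pivot; from it the foot's flat rear face slopes down and back to 38 mm behind the pivot at 96 mm above the bench. Pushing this face 40 mm or so toward the robot, 20 to 30 mm below the tip, flips the arm; the space behind it is free.
- near_stop_tip (a point): The same point on the near stop's arm.
- far_stop_face (a point): Fixed point where the batten's end must come: in the plane of the far stop's side that looks along the fence to the saw slot (+y of the jig), 14 mm in front of the fence, 10 mm above the base. Axes as the jig's. The lowered foot bears on the batten's end from 4 to 28 mm off the fence.
- batten_mid (a point): Middle of the loose pine batten, 45 (x) x 165 (y) x 20 mm high, about 0.10 kg, y along its length. It lies flat on the base, about 10 to 20 mm off the fence and a little askew; its -y end is short of the near stop, its other end sticks out past the jig's +y end.
- batten_lead (a point): Middle of the batten's -y end face, the end that shall meet the stop.
- batten_back (a point): Middle of the batten's long side that faces the fence.
- saw: Pull saw lying flat on the bench between jig and robot, blade 210 x 48 mm, turned wooden handle to the left; origin at the blade's handle end. Not to be disturbed.
- tape_measure: Yellow tape measure 81 x 111 x 34 mm lying behind and to the right of the jig. Not to be disturbed.
- pencil: Pencil 172 mm long lying to the right of the jig. Not to be disturbed.
- nail_jar: Jar of nails with a yellow lid, 70 mm wide and 97 mm high, behind and to the right of the jig. Not to be disturbed.

How it is judged (in metres and radians):
On the way, in this order (a step that is already met when the one before it is completed fails the run):
1. the far stop is flipped fully down, before the batten is at it (value of joint far_stop_arm above 2.5 rad and y of batten_lead in the frame of far_stop_face above 0.02 m), for 0.2 s.
2. the batten's end is at the far stop (value of joint far_stop_arm above 2.5 rad and y of batten_lead in the frame of far_stop_face below 0.003 m), for 0.2 s.
At the end, for the whole second after the job is handed in: The far stop's arm is down (joint over 2.5 of 2.62 rad) and the near stop's still up (under 0.15 rad); the batten lies flat and at rest on the base with its end within 3 mm of the far stop's face, its long edge within 3 mm of the fence and within 0.02 rad of parallel to it (all of step 2 and value of joint near_stop_arm below 0.15 rad and y of batten_lead in the frame of far_stop_face above -0.003 m and x of batten_back in the frame of jig between 0.017 and 0.022 m and angle between the y axis of batten_mid and the y axis of jig, either way round below 0.02 rad and angle between batten_mid's own z axis and vertical below 0.03 rad and z of batten_mid in the frame of jig below 0.031 m and linear speed of batten below 0.01 m/s); the robot touches nothing.
It fails at once if the batten is lifted (height (world z) of batten_mid above 0.04 m).
It fails at once if the near stop is flipped over (value of joint near_stop_arm above 0.6 rad).
It fails at once if the batten is flung along instead of pushed (linear speed of batten above 0.5 m/s).
It fails at once if the saw, tape measure, pencil or nail jar is disturbed (distance of any of saw, tape_measure, pencil, nail_jar from where it was at the start of the episode above 0.015 m).
It also fails if it takes over 51 s, if anything falls off the work surface, if the arm or the gripper's body presses on something with over 40 N, if the wrist force passes 120 N, or if a joint passes its speed limit or range.

ROBOT

A 6-joint arm with a two-finger parallel gripper is mounted at the origin on a cart in front of the work surface, level with it; the furniture and walls round the work are solid. World frame = base frame: x ahead of the robot, y to its left, z up, the work surface at z = 0. Lengths are in m, angles in degrees, forces in N, time in s.
With the tool pointing down it reaches from about 0.375 to 0.975 m from the base axis. Payload 3.8 kg.
Tool frame: the origin (TCP) lies at the very end of the fingers, on their centre line; the grasp point (between the pads) lies 19 mm behind it; z points along the fingers, y is the line along which they close (so a half turn about z gives the same grasp; the last joint's range is limited). The gripper opens to 85 mm and grips with 20 to 120 N. Pads are 22 mm wide; open, the fingers measure 114 mm over their backs; the gripper's body (76 mm by 85 mm) begins 54 mm behind the grasp point. The pads swing forward as they close: fully open they stand 13 mm farther back than shut.
Start: joints at [-70.01, 15.12, 91.902, -0, 72.978, -2.114], TCP at [0.254, -0.625, 0.231] pointing down, gripper open.
Joint ranges: [-150.88, 150.88], [-54.13, 125.18], [17.81, 147.31], [-75.09, 255.09], [0, 152.58], [-146.25, 146.25]. Speed limits (degrees/s): [147.25, 147.25, 180, 180, 180, 180].

INTERFACE

Orientations are given as a 3x3 rotation matrix whose columns are the frame's x, y, z axes.
In Python, from bench import sensors, cams, ticket gives the robot as it stands.
- The arm moves only by the shell command python3 -m crank 'ROWS' [FORCE]. ROWS is JSON, a list of rows, each a list of 3 entries, a list of its own where there are three numbers: the shift along the world's x, y, z in m, then the turn, a rotation vector about the world's x, y, z in units of 10 degrees (1.0 is 10 degrees), then the opening, from 0 (shut) to 1 (fully open). A call has 1 to 8 rows; each row is the pose to reach, as a shift and turn from the pose commanded when the call began; what a row does not reach only later rows make up. A row lasts 1/8 s, in which the tool goes at most 62.5 mm and 10.7 degrees, less where a joint would pass 70% of its speed; a pose out of reach is approached as far as the arm can. A call with a gripper value outside its range is refused whole. The fingers move at their own pace and stop on an object; FORCE is the grip in N (left out, the last holds). Time passes only in rows, so rows that repeat a pose let the fingers close. It gives the time, the measured TCP pose, the force, the opening and the grip force at its end, in the units of the state.
- sensors.state(): the state, without advancing time (a new reading comes with each control period).
- cams.get_image(name): name is "scene" or "side" or "wrist"; returns the picture (480x640x3 uint8, red, green, blue); there is no depth.
- cams.camera_info(name): a dict with "vfov" (degrees; the focal length in pixels is half the picture's height over the tangent of half this angle, whatever the lens; pixels are square), "cx", "cy" (the principal point, pixels), "R" (3x3) and "t" (3): a world point X has camera coordinates R X + t; the wrist camera has in their place "T_tool_cam" (4x4, takes a point from camera to tool coordinates, whose origin is the TCP and whose axes are the flange's). Camera axes: x right, y down, z forward; pixel columns grow to the right and rows downward; lengths in m; the calibration is good to about 2 mm. A picture is of the moment at which its call begins: read the wrist's pose just before it. camera_info takes no time and is no camera call.
- ticket.hand_in(): hands the job in; it is judged then, once.
The state is a dict: "t": time; "qpos": joint angles; "qd": joint speeds; "effort": joint torques, N m; "eef_pos": TCP position; "tcp_rot": TCP orientation; "contact_force": force on the tool from outside, world axes, zero at the start; "torque": the same for the moment, N m; "width": finger opening in m; "finger_force": force on a finger pad.
Only numpy, scipy, OpenCV 4.12 (cv2) and the standard library are available. Lean on these libraries where they do the work, as an engineer would, in place of code of your own. Each camera call takes 0.05 s, during which the arm holds its last target. There are 200 camera calls.

## Working session

There is one attempt and no reset: what is moved stays moved. The work goes in short steps, Python scripts to look and compute and a shell command to move; the robot and the scene stay as the last step left them, time stands still between calls to the robot, and variables do not carry over. Pictures are saved under pics/ and viewed, at most 10 in all, crops included, and the job is handed in when it is done.

```bash
mkdir -p pics; ls
python3 - <<'E'
from bench import sensors, cams
import cv2
s=sensors.state();print(s['eef_pos'],s['tcp_rot'],s['width'])
for n in("scene","side"):
    im=cams.get_image(n);cv2.imwrite(f"pics/{n}0.png",im[:,:,::-1]);i=cams.camera_info(n);print(n,i)
E
```

```text
pics
[ 0.25374035 -0.62468344  0.22993496] [[ 9.26497339e-01  3.76300488e-01 -7.89110090e-04]
 [ 3.76301307e-01 -9.26494836e-01  2.15534560e-03]
 [ 7.99511800e-05 -2.29386513e-03 -9.99997366e-01]] 0.08547249175762972
scene {'vfov': 53.63020542268614, 'cx': 320.3869374976347, 'cy': 235.6295465232936, 'R': array([[-0.6787252 , -0.73424851,  0.01453361],
       [-0.56562199,  0.51002299, -0.6480342 ],
       [ 0.46840567, -0.44805767, -0.76147256]]), 't': array([0.37919861, 0.36163577, 0.77883598])}
side {'vfov': 51.74190090787111, 'cx': 311.985064587408, 'cy': 241.2328988548084, 'R': array([[-7.86760376e-01,  6.17258538e-01,  8.92740653e-05],
       [ 4.81160324e-01,  6.13379592e-01, -6.26298825e-01],
       [-3.86643056e-01, -4.92704144e-01, -7.79583077e-01]]), 't': array([ 0.40272067, -0.17832477,  1.32834115])}
```

View pics/scene0.png

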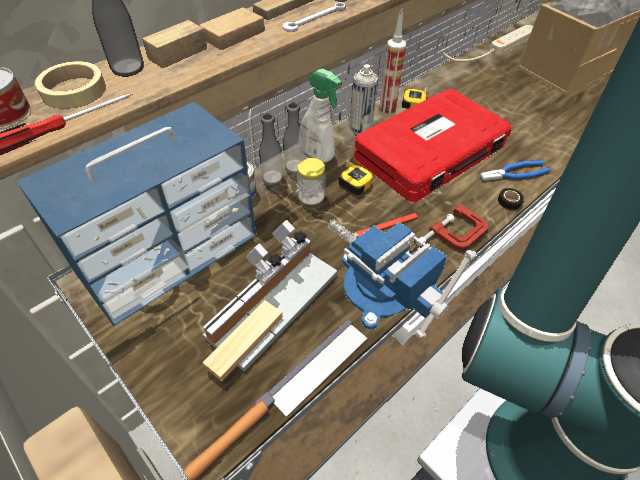

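View pics/side0.png

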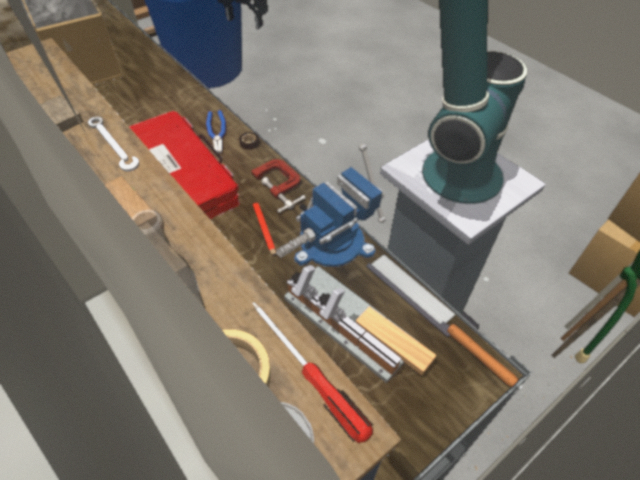

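The scene view shows the jig around (205–338, 225–380), with the batten at its +Y end at (205–283, 303–378). The flip stops are at (258,255) for the far/near candidate and (290,235), the saw lies in front, and the vise, jar and tape are to the right. A shelf and a cabinet stand behind. I'll take crops next.

Run:
```python
import cv2
a=cv2.imread("pics/scene0.png")[205:385,195:345];b=cv2.imread("pics/side0.png")[255:390,275:445]
cv2.imwrite("pics/sc.png",cv2.resize(a,None,fx=3.33,fy=3.33,interpolation=2));cv2.imwrite("pics/si.png",cv2.resize(b,None,fx=4,fy=4,interpolation=2))
```

```text
(no output)
```

View pics/sc.png

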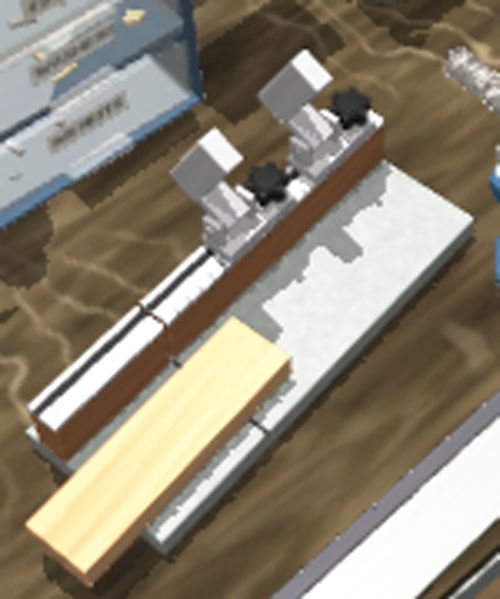

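View pics/si.png

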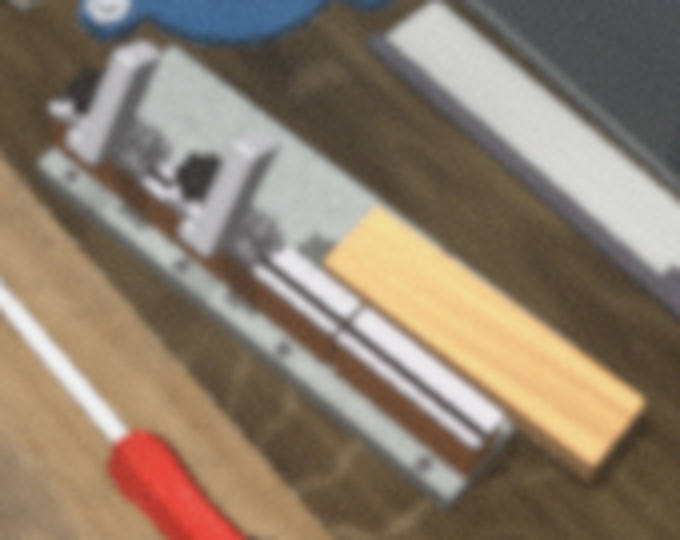

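Both crops clearly show the jig, the slot (scene crop ~(165,320)) and both stops. The far stop is the one at the −Y end: scene crop (300,75), side crop (115,100). Next I'll cast rays onto the known height planes.

```bash
cat > h.py <<'E'
import numpy as np
from bench import cams
def ray(n,u,v):
    i=cams.camera_info(n);f=240/np.tan(np.radians(i['vfov']/2))
    R=np.array(i['R']);t=np.array(i['t'])
    return -R.T@t, R.T@np.array([(u-i['cx'])/f,(v-i['cy'])/f,1])
def onz(n,u,v,z):
    c,d=ray(n,u,v);return c+d*(z-c[2])/d[2]
def tri(a,b):
    (c1,d1),(c2,d2)=ray(*a),ray(*b)
    s=np.linalg.lstsq(np.c_[d1,-d2],c2-c1,rcond=None)[0];p,q=c1+s[0]*d1,c2+s[1]*d2
    return (p+q)/2,np.linalg.norm(p-q)
S=lambda u,v:("scene",195+u/3.333,205+v/3.333)
D=lambda u,v:("side",275+u/4,255+v/4)
E
python3 - <<'E'
from h import *
np.set_printoptions(precision=4,suppress=True)
for n,p,z in [("base FR",S(473,218),.018),("base FL",S(160,540),.018),("s base FR",D(172,50),.018),("s base BR",D(45,152),.018),("s base BL",D(450,490),.018),
 ("fence FL",S(68,430),.058),("fence BL",S(32,408),.058),("s fence FL",D(510,425),.058),("s fence BL",D(475,450),.058),
 ("slot front",S(167,328),.058),("s slot back",D(338,333),.058),
 ("bat LB",S(235,318),.038),("bat LF",S(291,362),.038),("bat TF",S(83,572),.038),("bat TB",S(27,523),.038),
 ("s LB",D(327,262),.038),("s LF",D(376,207),.038),("s TB",D(592,472),.038),("s TF",D(643,405),.038)]:
    print(n,onz(*p,z)[:2])
# top of the stops: upper rear -y corner
print(tri(S(303,50),D(125,43)),tri(S(212,128),D(240,138)))
E
```

```text
base FR [0.4982 0.0091]
base FL [0.4572 0.2833]
s base FR [0.5032 0.0108]
s base BR [0.5996 0.0215]
s base BL [0.5602 0.2968]
fence FL [0.5231 0.29  ]
fence BL [0.5472 0.2967]
s fence FL [0.5315 0.3005]
s fence BL [0.5532 0.2994]
slot front [0.539 0.212]
s slot back [0.5633 0.2148]
bat LB [0.5295 0.1727]
bat LF [0.4849 0.1675]
bat TF [0.4609 0.3273]
bat TB [0.5032 0.3334]
s LB [0.5329 0.1744]
s LF [0.4915 0.1657]
s TB [0.509  0.3366]
s TF [0.4647 0.3278]
(array([0.5807, 0.0709, 0.1542]), np.float64(0.0023355069539843275)) (array([0.5709, 0.1447, 0.1522]), np.float64(0.0007761053497347037))
```

Run:
```python
from h import *
np.set_printoptions(precision=3,suppress=True)
c,d1=ray("side",275,294);_,d2=ray("side",357,390);n=np.cross(d1,d2)
for u,v in [(245,72),(345,12),(130,125)]:
    c2,d=ray("scene",u,v);print("shelf edge",c2+d*(n@(c-c2))/(n@d))
for nm,p,z in [("jar lid",("scene",311,166),.097),("tape",("scene",352,190),.034),("tape L",("scene",340,185),.0),("saw far R",("scene",350,325),.0),("saw mid far",("scene",268,395),.0),("handle",("scene",235,430),.02),("cabinet",("scene",255,235),0),("cab front L",("scene",115,318),0),("cab top R",("scene",243,152),.2),("vise",("scene",345,285),0.02)]:
    print(nm,onz(*p,z))
```

```text
shelf edge [0.735 0.023 0.375]
shelf edge [ 0.742 -0.226  0.402]
shelf edge [0.736 0.243 0.371]
jar lid [ 0.711 -0.11   0.097]
tape [ 0.636 -0.173  0.034]
tape L [ 0.692 -0.19   0.   ]
saw far R [0.395 0.072 0.   ]
saw mid far [0.393 0.279 0.   ]
handle [0.377 0.359 0.02 ]
cabinet [ 0.703  0.068 -0.   ]
cab front L [ 0.717  0.404 -0.   ]
cab top R [0.747 0.043 0.2  ]
vise [0.46  0.024 0.02 ]
```

```bash
python3 -m crank '[[[0.02,0.05,0.03],[0,0,-0.3],0],[[0.05,0.10,0.05],[0,0,-0.6],0],[[0.08,0.15,0.05],[0,0,-1.0],0],[[0.11,0.20,0.05],[0,0,-1.37],0],[[0.14,0.25,0.05],[0,0,-1.37],0],[[0.17,0.30,0.05],[0,0,-1.37],0],[[0.20,0.35,0.05],[0,0,-1.37],0],[[0.22,0.40,0.05],[0,0,-1.37],0]]'; python3 -m crank '[[[0.03,0.05,0],[0,0,0],0],[[0.06,0.10,0],[0,0,0],0],[[0.09,0.15,0],[0,0,0],0],[[0.12,0.20,0],[0,0,0],0],[[0.15,0.25,0],[0,0,0],0],[[0.167,0.30,0],[0,0,0],0],[[0.167,0.308,0],[0,0,0],0],[[0.167,0.308,0],[0,0,0],0]]'
python3 - <<'E'
from bench import sensors, cams
import cv2
s=sensors.state();print(s['t'],s['eef_pos'],s['tcp_rot'].tolist() if hasattr(s['tcp_rot'],'tolist') else s['tcp_rot'],s['qpos'])
w=cams.get_image("wrist")[:,:,::-1];cv2.imwrite("pics/w1.png",w)
E
```

```text
t: 1.1
eef_pos: [0.4747, -0.2234, 0.2808]
tcp_rot: [[0.989, 0.146, -0.0], [0.146, -0.989, 0.0], [-0.0, -0.0, -1.0]]
contact_force: [0.2, -0.2, 0.9]
width: 0.0001
finger_force: 0.0
t: 2.1
eef_pos: [0.6404, 0.0829, 0.2805]
tcp_rot: [[0.989, 0.148, -0.002], [0.148, -0.989, -0.001], [-0.002, 0.0, -1.0]]
contact_force: [0.1, -0.3, 0.4]
width: 0.0
finger_force: 0.0
2.1 [0.64043554 0.08287313 0.28049404] [[0.9890531183895283, 0.1475514400051456, -0.0015816309170735906], [0.14755049493064043, -0.9890542769447705, -0.0006990729435233506], [-0.00166746804256527, 0.0004580498501616993, -0.9999985048692132]] [ 5.18048027e+00  1.05873505e+01  9.22213912e+01 -3.25049761e-02
  7.72851276e+01  8.67026261e+01]
```

View pics/w1.png

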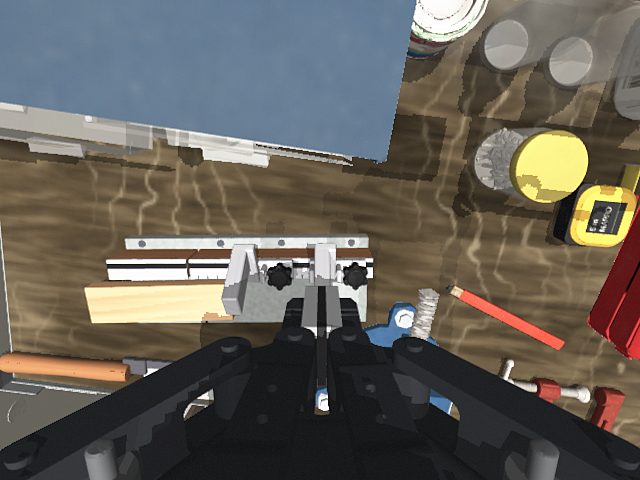

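The wrist view shows the jig axis horizontal, so the yaw is right. The far stop is at about (325,265), the near stop at (240,280), and the cabinet corner at (387,160) ahead of the hand. I'll check clearances and the projected tip.

```bash
cat >> h.py <<'E'
def wcam(s):
    i=cams.camera_info("wrist");T=np.array(i['T_tool_cam']);f=240/np.tan(np.radians(i['vfov']/2))
    Rt=np.array(s['tcp_rot']);return Rt@T[:3,:3],np.array(s['eef_pos'])+Rt@T[:3,3],f,i['cx'],i['cy'],T
def wz(s,u,v,z):
    R,c,f,cx,cy,_=wcam(s);d=R@np.array([(u-cx)/f,(v-cy)/f,1]);return c+d*(z-c[2])/d[2]
def wp(s,X):
    R,c,f,cx,cy,_=wcam(s);p=R.T@(np.array(X)-c);return f*p[:2]/p[2]+[cx,cy]
E
python3 - <<'E'
from h import *
from bench import sensors
np.set_printoptions(precision=4,suppress=True)
s=sensors.state();print(wcam(s)[5])
O=np.array([.5295,.153,0]);a=np.radians(8.4);R=np.array([[np.cos(a),-np.sin(a),0],[np.sin(a),np.cos(a),0],[0,0,1]])
for n,p in [("fartip",[.04,-.084,.151]),("neartip",[.04,-.007,.151]),("heel",[.071,-.084,.096])]:
    w=O+R@p;print(n,w,wp(s,w))
for n,u,v,z in [("baseBR",369,236,.018),("baseBL",125,238,.018),("slot back",190,260,.058),("batTF",90,323,.038),("batTB",86,284,.038),("LB",222,280,.038),("cab",387,160,.2),("cab",387,160,.25),("cab bot",352,163,0),("far foot top L",316,244,.096),("far foot top R",335,244,.096),("near TB",234,244,.096)]:
    w=wz(s,u,v,z);print(n,w,R.T@(w-O))
E
```

```text
[[ 0.0004 -0.9613 -0.2755  0.0694]
 [ 1.      0.0003  0.0005  0.0006]
 [-0.0004 -0.2755  0.9613 -0.1428]
 [ 0.      0.      0.      1.    ]]
fartip [0.5813 0.0757 0.151 ] [317.1305 300.2355]
neartip [0.5701 0.1519 0.151 ] [221.7733 300.2181]
heel [0.612  0.0803 0.096 ] [317.6274 243.9536]
baseBR [0.6068 0.0209 0.018 ] [ 0.0572 -0.142   0.018 ]
baseBL [0.5636 0.2964 0.018 ] [0.0547 0.1369 0.018 ]
slot back [0.5637 0.2088 0.058 ] [0.042  0.0502 0.058 ]
batTF [0.461  0.3264 0.038 ] [-0.0424  0.1816  0.038 ]
batTB [0.5099 0.3297 0.038 ] [0.0065 0.1776 0.038 ]
LB [0.5372 0.1785 0.038 ] [0.0113 0.0241 0.038 ]
cab [0.7005 0.0506 0.2   ] [ 0.1542 -0.1263  0.2   ]
cab [0.7025 0.0598 0.25  ] [ 0.1575 -0.1175  0.25  ]
cab bot [0.6835 0.0523 0.    ] [ 0.1376 -0.1221  0.    ]
far foot top L [0.6117 0.0818 0.096 ] [ 0.071  -0.0825  0.096 ]
far foot top R [0.6143 0.0643 0.096 ] [ 0.071  -0.1001  0.096 ]
near TB [0.6006 0.157  0.096 ] [ 0.0709 -0.0064  0.096 ]
```

```bash
python3 -m crank '[[[-0.0175,-0.007,-0.03],[0,0,0],0],[[-0.0175,-0.007,-0.07],[0,0,0],0],[[-0.0175,-0.007,-0.11],[0,0,0],0],[[-0.0175,-0.007,-0.14],[0,0,0],0],[[-0.0175,-0.007,-0.163],[0,0,0],0],[[-0.0175,-0.007,-0.163],[0,0,0],0]]' && python3 -m crank '[[[-0.010,-0.0015,0],[0,0,0],0],[[-0.018,-0.0025,0],[0,0,0],0],[[-0.026,-0.004,0],[0,0,0],0],[[-0.034,-0.005,0],[0,0,0],0],[[-0.042,-0.006,0],[0,0,0],0],[[-0.050,-0.0075,0],[0,0,0],0],[[-0.058,-0.0085,0],[0,0,0],0],[[-0.058,-0.0085,0],[0,0,0],0]]'
python3 - <<'E'
from h import *
import cv2
a=cams.get_image("scene")[205:385,195:345,::-1];b=cams.get_image("side")[255:390,275:445,::-1]
a=cv2.resize(a,(400,480),interpolation=2);b=cv2.resize(b,(400,318),interpolation=2);b=cv2.copyMakeBorder(b,0,162,0,0,0)
cv2.imwrite("pics/f1.png",cv2.hconcat([a,b]))
E
```

```text
t: 2.9
eef_pos: [0.6211, 0.0736, 0.116]
tcp_rot: [[0.99, 0.144, -0.005], [0.144, -0.99, -0.001], [-0.005, 0.0, -1.0]]
contact_force: [-0.5, -0.2, -0.1]
width: -0.0002
finger_force: 0.0
t: 3.9
eef_pos: [0.5657, 0.067, 0.1205]
tcp_rot: [[0.989, 0.146, 0.003], [0.146, -0.989, 0.0], [0.003, 0.0, -1.0]]
contact_force: [-1.7, -0.8, 8.5]
width: 0.0001
finger_force: 4.0
```

View pics/f1.png

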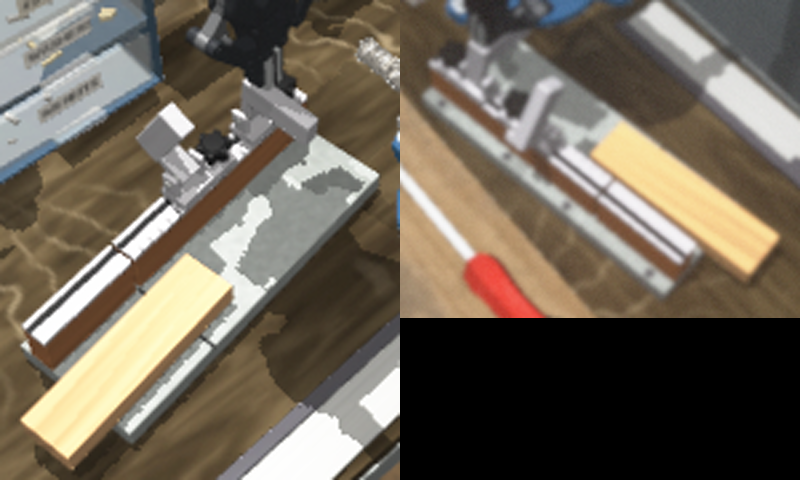

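The far arm is past dead centre and tipped forward, but its lever is caught under the fingertip (8.5 N upward). I'll lift the finger to let it drop.

```bash
python3 -m crank '[[[0,0,0.015],[0,0,0],0],[[0,0,0.035],[0,0,0],0],[[0,0,0.06],[0,0,0],0],[[0,0,0.10],[0,0,0],0],[[0,0,0.13],[0,0,0],0],[[-0.02,0.05,0.13],[0,0,0],0],[[-0.04,0.10,0.13],[0,0,0],0]]'
python3 - <<'E'
from h import *
import cv2
a=cams.get_image("scene")[205:385,195:345,::-1]
cv2.imwrite("pics/f2.png",cv2.resize(a,(500,600),interpolation=2))
E
```

```text
t: 4.88
eef_pos: [0.5259, 0.168, 0.2505]
tcp_rot: [[0.99, 0.144, 0.003], [0.144, -0.99, 0.001], [0.003, -0.001, -1.0]]
contact_force: [0.5, 1.0, 0.3]
width: 0.0002
finger_force: 0.0
```

View pics/f2.png

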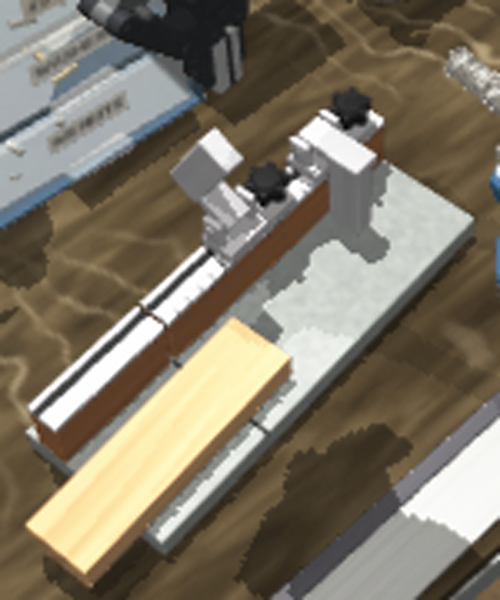

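The far stop is fully down, with its foot standing in front of the fence at (355,190) in the crop. The near stop is still up and the batten hasn't moved. Next I'll come down in front of the batten and square it to the fence with two half-open fingers.

```bash
python3 -m crank '[[[-0.04,0.037,0],[0,0,0],0.5],[[-0.08,0.074,0],[0,0,0],0.5],[[-0.08,0.074,-0.05],[0,0,0],0.5],[[-0.08,0.074,-0.10],[0,0,0],0.5],[[-0.08,0.074,-0.15],[0,0,0],0.5],[[-0.08,0.074,-0.19],[0,0,0],0.5],[[-0.08,0.074,-0.22],[0,0,0],0.5],[[-0.08,0.074,-0.2285],[0,0,0],0.5]]' && python3 -m crank '[[[0.006,0.001,0],[0,0,0],0.5],[[0.012,0.002,0],[0,0,0],0.5],[[0.016,0.0025,0],[0,0,0],0.5],[[0.020,0.003,0],[0,0,0],0.5],[[0.024,0.0035,0],[0,0,0],0.5],[[0.027,0.004,0],[0,0,0],0.5],[[0.030,0.0045,0],[0,0,0],0.5],[[0.030,0.0045,0],[0,0,0],0.5]]'
```

```text
t: 5.92
eef_pos: [0.4443, 0.2405, 0.0185]
tcp_rot: [[0.989, 0.146, -0.003], [0.146, -0.989, -0.001], [-0.003, 0.001, -1.0]]
contact_force: [0.5, -0.2, -0.2]
width: 0.0424
finger_force: 0.0
t: 6.92
eef_pos: [0.4759, 0.2457, 0.0197]
tcp_rot: [[0.989, 0.146, 0.001], [0.146, -0.989, 0.0], [0.001, -0.0, -1.0]]
contact_force: [0.4, 0.4, -1.0]
width: 0.0428
finger_force: 0.0
```

```bash
python3 -m crank '[[[0.001,0.0001,0.001],[0,0,0],0.5],[[0.002,0.0003,0.001],[0,0,0],0.5],[[0.003,0.0004,0.001],[0,0,0],0.5],[[0.004,0.0006,0.001],[0,0,0],0.5],[[0.004,0.0006,0.001],[0,0,0],0.5]]';  python3 -m crank '[[[0.001,0.0001,0],[0,0,0],0.5],[[0.002,0.0003,0],[0,0,0],0.5],[[0.002,0.0003,0],[0,0,0],0.5]]'
```

```text
t: 7.55
eef_pos: [0.4797, 0.2463, 0.0208]
tcp_rot: [[0.989, 0.146, 0.0], [0.146, -0.989, 0.0], [0.0, -0.0, -1.0]]
contact_force: [-0.7, -0.3, 0.7]
width: 0.0427
finger_force: 0.2
t: 7.92
eef_pos: [0.4805, 0.2463, 0.0206]
tcp_rot: [[0.989, 0.146, -0.002], [0.146, -0.989, -0.001], [-0.002, 0.0, -1.0]]
contact_force: [-5.7, -0.9, 4.0]
width: 0.0427
finger_force: 2.6
```

```bash
python3 -m crank '[[[-0.015,-0.002,0],[0,0,0],0.5],[[-0.03,-0.004,0.01],[0,0,0],0.3],[[-0.03,-0.004,0.05],[0,0,0],0],[[-0.02,0.04,0.06],[0,0,0],0],[[0.0,0.09,0.06],[0,0,0],0],[[0.0165,0.124,0.06],[0,0,0],0],[[0.0165,0.124,0.03],[0,0,0],0],[[0.0165,0.124,0.006],[0,0,0],0]]'
python3 - <<'E'
from h import *
import cv2
a=cams.get_image("scene")[205:385,195:345,::-1]
cv2.imwrite("pics/f3.png",cv2.resize(a,(500,600),interpolation=2))
E
```

```text
t: 8.93
eef_pos: [0.498, 0.3713, 0.0261]
tcp_rot: [[0.989, 0.147, 0.001], [0.147, -0.989, 0.001], [0.001, -0.0, -1.0]]
contact_force: [0.3, -0.0, 0.6]
width: 0.0002
finger_force: 0.0
```

View pics/f3.png

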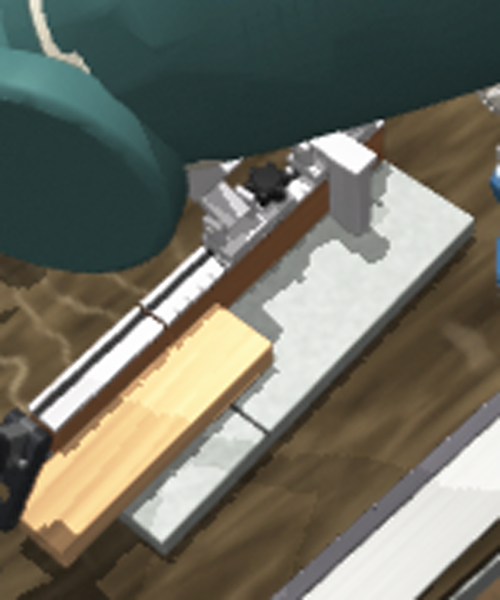

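The batten is flush with the fence, and the finger stands behind its +Y end. Now I push along −y of the jig, direction (0.146, −0.989).

```bash
python3 -m crank '[[[0.0012,-0.008,0],[0,0,0],0],[[0.0025,-0.017,0],[0,0,0],0],[[0.0038,-0.026,0],[0,0,0],0],[[0.005,-0.034,0],[0,0,0],0],[[0.0064,-0.043,0],[0,0,0],0],[[0.0078,-0.053,0],[0,0,0],0],[[0.0093,-0.063,0],[0,0,0],0],[[0.0108,-0.073,0],[0,0,0],0]]'
python3 -m crank '[[[0.0009,-0.006,0],[0,0,0],0],[[0.0018,-0.012,0],[0,0,0],0],[[0.0027,-0.018,0],[0,0,0],0],[[0.0036,-0.024,0],[0,0,0],0],[[0.0036,-0.024,0],[0,0,0],0]]'
python3 - <<'E'
from h import *
import cv2
from bench import sensors
s=sensors.state()
a=cams.get_image("scene")[205:385,195:345,::-1];b=cams.get_image("side")[255:390,275:445,::-1]
a=cv2.resize(a,(400,480),interpolation=2);b=cv2.resize(b,(400,318),interpolation=2);b=cv2.copyMakeBorder(b,0,162,0,0,0)
cv2.imwrite("pics/f4.png",cv2.hconcat([a,b]))
E
```

```text
t: 9.98
eef_pos: [0.5099, 0.298, 0.028]
tcp_rot: [[0.989, 0.146, 0.002], [0.146, -0.989, 0.002], [0.002, -0.002, -1.0]]
contact_force: [-0.3, 4.4, 5.6]
width: 0.0001
finger_force: 3.1
t: 10.6
eef_pos: [0.5134, 0.2735, 0.0277]
tcp_rot: [[0.989, 0.146, 0.002], [0.146, -0.989, 0.001], [0.002, -0.001, -1.0]]
contact_force: [0.7, 2.9, 4.1]
width: 0.0004
finger_force: 1.9
```

View pics/f4.png

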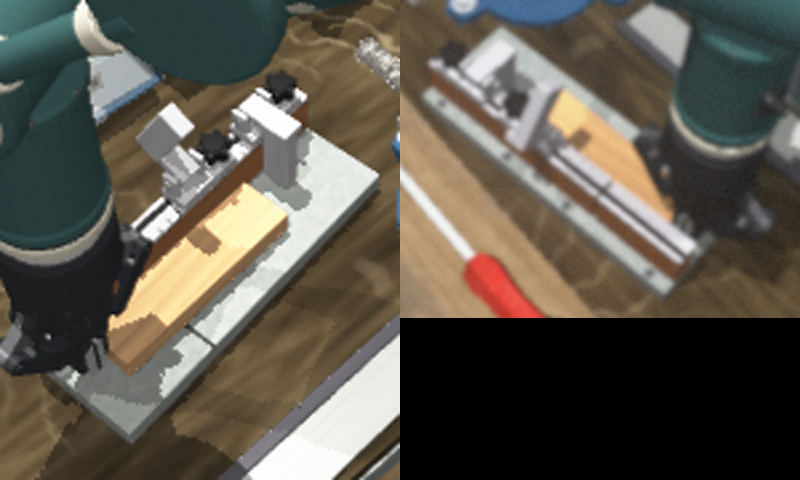

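```bash
cat >> h.py <<'E'
O=np.array([.53,.1525,0]);a=np.radians(8.4);RJ=np.array([[np.cos(a),-np.sin(a),0],[np.sin(a),np.cos(a),0],[0,0,1]])
jig=lambda w:RJ.T@(np.array(w)-O)
E
python3 - <<'E'
from h import *
import cv2
np.set_printoptions(precision=4,suppress=True)
A=lambda u,v:("scene",195+u/2.667,205+v/2.667)
for p in [(243,183),(288,218),(130,360)]: print(jig(onz(*A(*p),.038)))
print(jig(onz(*S(272,345),.038)),jig(onz(*S(67,550),.038)),jig(onz(*S(218,305),.038)),"flush")
print(jig([.5134,.2735,.0277]))
for n in ("scene",):
    im=cv2.imread("pics/f4.png")[:, :400];h=cv2.cvtColor(im,cv2.COLOR_BGR2HSV)
    m=cv2.inRange(h,(10,60,90),(28,200,255));c=max(cv2.findContours(m,0,1)[0],key=cv2.contourArea);print(cv2.approxPolyDP(c,6,True).reshape(-1,2).tolist())
E
```

```text
[ 0.014  -0.0532  0.038 ]
[-0.0331 -0.0504  0.038 ]
[-0.0251  0.1072  0.038 ]
[-0.0265  0.0199  0.038 ] [-0.0276  0.1799  0.038 ] [0.0162 0.0198 0.038 ] flush
[0.0013 0.1221 0.0277]
[[399, 0], [373, 0], [331, 25], [343, 26], [344, 38], [302, 34], [310, 22], [290, 19], [270, 64], [231, 90], [209, 86], [187, 101], [155, 86], [158, 106], [166, 104], [101, 145], [121, 222], [162, 195], [163, 171], [131, 189], [117, 187], [155, 162], [134, 137], [164, 105], [175, 102], [193, 131], [282, 68], [308, 95], [309, 106], [291, 114], [302, 125], [300, 118], [348, 107], [324, 137], [375, 170], [393, 162], [365, 219], [382, 216], [302, 284], [389, 224], [399, 187], [390, 150], [399, 92], [353, 54], [368, 32], [399, 57]]
```

The lead end has swung about 6 mm off the fence (~3° askew), with 25 mm left to the stop. I'll re-square it against the fence, then push again a little farther from the fence.

```bash
python3 -m crank '[[[-0.003,0.02,0],[0,0,0],0],[[-0.003,0.02,0.035],[0,0,0],0],[[-0.02,0.0,0.065],[0,0,0],0.3],[[-0.045,-0.05,0.065],[0,0,0],0.5],[[-0.062,-0.1,0.065],[0,0,0],0.5],[[-0.062,-0.1,0.04],[0,0,0],0.5],[[-0.062,-0.1,0.01],[0,0,0],0.5],[[-0.062,-0.1,-0.006],[0,0,0],0.5]]' && python3 -m crank '[[[0.006,0.001,0],[0,0,0],0.5],[[0.012,0.002,0],[0,0,0],0.5],[[0.018,0.0025,0],[0,0,0],0.5],[[0.022,0.003,0],[0,0,0],0.5],[[0.026,0.0038,0],[0,0,0],0.5],[[0.030,0.0044,0],[0,0,0],0.5],[[0.033,0.0048,0],[0,0,0],0.5],[[0.033,0.0048,0],[0,0,0],0.5]]'; python3 -c "
from h import *
from bench import sensors
print(jig(sensors.state()['eef_pos']))"
```

```text
t: 11.7
eef_pos: [0.4481, 0.1733, 0.0185]
tcp_rot: [[0.989, 0.147, -0.004], [0.147, -0.989, -0.002], [-0.004, 0.001, -1.0]]
contact_force: [-0.2, -0.5, -0.1]
width: 0.0429
finger_force: 0.0
t: 12.7
eef_pos: [0.4836, 0.1783, 0.0208]
tcp_rot: [[0.989, 0.146, 0.0], [0.146, -0.989, 0.0], [0.0, -0.0, -1.0]]
contact_force: [0.3, -0.1, -0.6]
width: 0.0427
finger_force: 0.0
[-0.0421102   0.03231865  0.02079466]
```

```bash
python3 -m crank '[[[0.002,0.0003,0],[0,0,0],0.5],[[0.004,0.0006,0],[0,0,0],0.5],[[0.006,0.0009,0],[0,0,0],0.5],[[0.007,0.001,0],[0,0,0],0.5],[[0.008,0.0012,0],[0,0,0],0.5],[[0.008,0.0012,0],[0,0,0],0.5]]'
```

```text
t: 13.45
eef_pos: [0.4906, 0.1793, 0.0206]
tcp_rot: [[0.989, 0.146, -0.002], [0.146, -0.989, -0.001], [-0.002, 0.0, -1.0]]
contact_force: [-4.2, -1.7, 2.7]
width: 0.0428
finger_force: 1.8
```

```bash
python3 -m crank '[[[-0.015,-0.002,0],[0,0,0],0.5],[[-0.025,-0.004,0.02],[0,0,0],0.3],[[-0.025,0.0,0.06],[0,0,0],0],[[-0.01,0.05,0.065],[0,0,0],0],[[0.008,0.10,0.065],[0,0,0],0],[[0.0133,0.118,0.06],[0,0,0],0],[[0.0133,0.118,0.03],[0,0,0],0],[[0.0133,0.118,0.008],[0,0,0],0]]' && python3 -m crank '[[[0.0009,-0.006,0],[0,0,0],0],[[0.0018,-0.012,0],[0,0,0],0],[[0.0027,-0.018,0],[0,0,0],0],[[0.0034,-0.023,0],[0,0,0],0],[[0.0041,-0.028,0],[0,0,0],0],[[0.0049,-0.033,0],[0,0,0],0],[[0.0055,-0.037,0],[0,0,0],0],[[0.0055,-0.037,0],[0,0,0],0]]'; python3 -c "
from h import *
from bench import sensors
print(jig(sensors.state()['eef_pos']))"
```

```text
t: 14.45
eef_pos: [0.5034, 0.2971, 0.0272]
tcp_rot: [[0.989, 0.147, -0.001], [0.147, -0.989, -0.001], [-0.001, 0.001, -1.0]]
contact_force: [0.2, -0.9, -0.7]
width: 0.0002
finger_force: 0.0
t: 15.45
eef_pos: [0.5108, 0.2606, 0.0293]
tcp_rot: [[0.989, 0.146, 0.001], [0.146, -0.989, 0.001], [0.001, -0.0, -1.0]]
contact_force: [1.7, 1.2, 3.2]
width: 0.0002
finger_force: 1.3
[-0.00315361  0.10973912  0.02931279]
```

```bash
python3 -m crank '[[[0.0005,-0.003,0],[0,0,0],0],[[0.0009,-0.006,0],[0,0,0],0],[[0.0012,-0.008,0],[0,0,0],0],[[0.0015,-0.010,0],[0,0,0],0],[[0.0015,-0.010,0],[0,0,0],0]]'
python3 - <<'E'
from h import *
import cv2
from bench import sensors
print(jig(sensors.state()['eef_pos']))
a=cams.get_image("scene")[205:385,195:345,::-1]
cv2.imwrite("pics/f5.png",cv2.resize(a,(500,600),interpolation=2))
E
```

```text
t: 16.08
eef_pos: [0.5121, 0.2507, 0.0292]
tcp_rot: [[0.989, 0.146, 0.001], [0.146, -0.989, 0.0], [0.001, -0.0, -1.0]]
contact_force: [-0.9, 3.4, 4.8]
width: 0.0002
finger_force: 2.4
[-0.00338494  0.09972089  0.02917615]
```

View pics/f5.png

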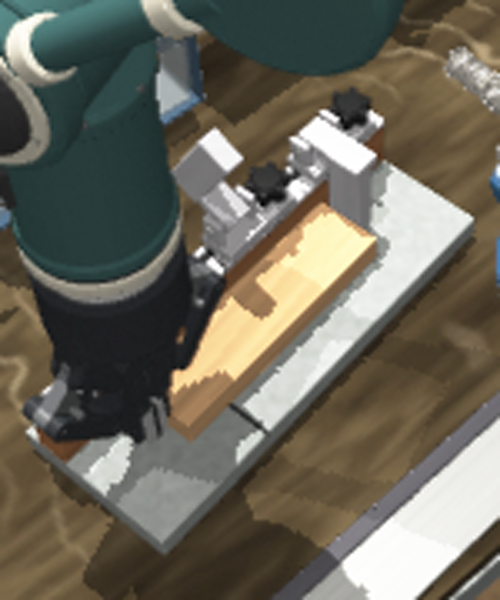

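The scene shows the batten end almost at the lowered stop ((377,238) beside the foot), with a slight skew remaining. I'll square it, do the final push, and square again. The viewing quota is used up, so from here I go by numbers only.

```bash
python3 -m crank '[[[-0.003,0.02,0],[0,0,0],0],[[-0.003,0.02,0.035],[0,0,0],0],[[-0.02,0.0,0.065],[0,0,0],0.3],[[-0.045,-0.05,0.065],[0,0,0],0.5],[[-0.055,-0.0985,0.065],[0,0,0],0.5],[[-0.055,-0.0985,0.04],[0,0,0],0.5],[[-0.055,-0.0985,0.01],[0,0,0],0.5],[[-0.055,-0.0985,-0.007],[0,0,0],0.5]]' && python3 -m crank '[[[0.006,0.001,0],[0,0,0],0.5],[[0.012,0.002,0],[0,0,0],0.5],[[0.017,0.0025,0],[0,0,0],0.5],[[0.021,0.003,0],[0,0,0],0.5],[[0.025,0.0037,0],[0,0,0],0.5],[[0.028,0.0041,0],[0,0,0],0.5],[[0.028,0.0041,0],[0,0,0],0.5]]'; python3 -c "
from h import *
from bench import sensors
print(jig(sensors.state()['eef_pos']))
print(jig(onz(*S(377,238),.038)),jig(onz(*S(190,425),.038)),jig(onz(*S(320,207),.038)))"
```

```text
t: 17.12
eef_pos: [0.4547, 0.1517, 0.0196]
tcp_rot: [[0.989, 0.146, -0.004], [0.146, -0.989, -0.001], [-0.004, 0.001, -1.0]]
contact_force: [0.5, 0.3, 0.5]
width: 0.043
finger_force: 0.0
t: 18.0
eef_pos: [0.4849, 0.1561, 0.0218]
tcp_rot: [[0.989, 0.146, 0.0], [0.146, -0.989, 0.0], [0.0, -0.0, -1.0]]
contact_force: [-1.1, 0.1, -0.1]
width: 0.0427
finger_force: 0.0
[-0.04408731  0.01018569  0.02183578]
[-0.02488469 -0.07617286  0.038     ] [-0.02606445  0.08669947  0.038     ] [ 0.01711989 -0.07182795  0.038     ]
```

```bash
python3 -m crank '[[[0.002,0.0003,0],[0,0,0],0.5],[[0.004,0.0006,0],[0,0,0],0.5],[[0.006,0.0009,0],[0,0,0],0.5],[[0.0075,0.0011,0],[0,0,0],0.5],[[0.009,0.0013,0],[0,0,0],0.5],[[0.010,0.0015,0],[0,0,0],0.5],[[0.010,0.0015,0],[0,0,0],0.5]]';python3 -c "
from h import *
from bench import sensors
print(jig(sensors.state()['eef_pos']))"
```

```text
t: 18.88
eef_pos: [0.4943, 0.1575, 0.0216]
tcp_rot: [[0.989, 0.146, -0.001], [0.146, -0.989, -0.0], [-0.001, 0.0, -1.0]]
contact_force: [-1.7, 0.0, 1.3]
width: 0.0425
finger_force: 0.8
[-0.03460404  0.01018555  0.02164767]
```

```bash
python3 -m crank '[[[-0.015,-0.002,0],[0,0,0],0.5],[[-0.025,-0.004,0.02],[0,0,0],0.3],[[-0.025,0.0,0.06],[0,0,0],0],[[-0.01,0.05,0.065],[0,0,0],0],[[0.008,0.10,0.065],[0,0,0],0],[[0.0125,0.118,0.06],[0,0,0],0],[[0.0125,0.118,0.03],[0,0,0],0],[[0.0125,0.118,0.006],[0,0,0],0]]' && python3 -m crank '[[[0.0009,-0.006,0],[0,0,0],0],[[0.0018,-0.012,0],[0,0,0],0],[[0.0026,-0.0175,0],[0,0,0],0],[[0.003,-0.020,0],[0,0,0],0],[[0.0034,-0.023,0],[0,0,0],0],[[0.0038,-0.026,0],[0,0,0],0],[[0.0038,-0.026,0],[0,0,0],0]]'; python3 -c "
from h import *
from bench import sensors
print(jig(sensors.state()['eef_pos']))"
```

```text
t: 19.88
eef_pos: [0.5057, 0.275, 0.0263]
tcp_rot: [[0.989, 0.147, -0.002], [0.147, -0.989, -0.001], [-0.002, 0.001, -1.0]]
contact_force: [-0.5, -0.4, -0.4]
width: 0.0001
finger_force: 0.0
t: 20.75
eef_pos: [0.5113, 0.2496, 0.028]
tcp_rot: [[0.989, 0.146, 0.001], [0.146, -0.989, 0.0], [0.001, -0.0, -1.0]]
contact_force: [0.2, 1.0, 0.2]
width: 0.0
finger_force: 0.2
[-0.00434     0.09884223  0.02804629]
```

```bash
for k in 1 2; do python3 -m crank '[[[0.0002,-0.001,0],[0,0,0],0],[[0.0003,-0.002,0],[0,0,0],0],[[0.0003,-0.002,0],[0,0,0],0]]'; done
```

```text
t: 21.12
eef_pos: [0.5114, 0.2491, 0.028]
tcp_rot: [[0.989, 0.146, 0.0], [0.146, -0.989, 0.002], [0.001, -0.002, -1.0]]
contact_force: [-0.6, 6.6, 0.8]
width: 0.0001
finger_force: 3.0
t: 21.5
eef_pos: [0.5114, 0.2487, 0.0281]
tcp_rot: [[0.989, 0.145, 0.0], [0.145, -0.989, 0.005], [0.001, -0.005, -1.0]]
contact_force: [-3.6, 11.2, 0.2]
width: -0.0005
finger_force: 5.6
```

The batten is butted: force rose to 11 N with no travel. One last squaring against the fence.

```bash
python3 -m crank '[[[-0.003,0.02,0],[0,0,0],0],[[-0.003,0.02,0.035],[0,0,0],0],[[-0.02,0.0,0.065],[0,0,0],0.3],[[-0.045,-0.05,0.065],[0,0,0],0.5],[[-0.053,-0.093,0.065],[0,0,0],0.5],[[-0.053,-0.093,0.04],[0,0,0],0.5],[[-0.053,-0.093,0.01],[0,0,0],0.5],[[-0.053,-0.093,-0.006],[0,0,0],0.5]]' && python3 -m crank '[[[0.006,0.001,0],[0,0,0],0.5],[[0.012,0.002,0],[0,0,0],0.5],[[0.017,0.0025,0],[0,0,0],0.5],[[0.021,0.003,0],[0,0,0],0.5],[[0.025,0.0037,0],[0,0,0],0.5],[[0.028,0.0041,0],[0,0,0],0.5],[[0.028,0.0041,0],[0,0,0],0.5]]'; python3 -m crank '[[[0.002,0.0003,0],[0,0,0],0.5],[[0.004,0.0006,0],[0,0,0],0.5],[[0.005,0.0008,0],[0,0,0],0.5],[[0.006,0.0009,0],[0,0,0],0.5],[[0.007,0.001,0],[0,0,0],0.5],[[0.007,0.001,0],[0,0,0],0.5]]';python3 -c "
from h import *
from bench import sensors
print(jig(sensors.state()['eef_pos']))"
```

```text
t: 22.5
eef_pos: [0.4573, 0.1523, 0.0202]
tcp_rot: [[0.989, 0.146, -0.002], [0.146, -0.989, -0.001], [-0.003, 0.001, -1.0]]
contact_force: [0.3, -0.2, -0.1]
width: 0.0424
finger_force: 0.0
t: 23.38
eef_pos: [0.4868, 0.1567, 0.0218]
tcp_rot: [[0.989, 0.146, 0.0], [0.146, -0.989, 0.0], [0.0, 0.0, -1.0]]
contact_force: [-0.4, 0.6, -0.4]
width: 0.0426
finger_force: 0.0
t: 24.12
eef_pos: [0.4936, 0.1577, 0.0218]
tcp_rot: [[0.989, 0.146, 0.0], [0.146, -0.989, 0.0], [0.0, -0.0, -1.0]]
contact_force: [0.0, 0.6, 0.3]
width: 0.0429
finger_force: 0.0
[-0.03519786  0.01049046  0.02177276]
```

Not in contact yet, so I'll press on in small steps, then retreat and measure.

```bash
for k in 1 2; do python3 -m crank '[[[0.001,0.0001,0],[0,0,0],0.5],[[0.0015,0.0002,0],[0,0,0],0.5],[[0.0015,0.0002,0],[0,0,0],0.5]]'|grep -E "eef|contact"; done
```

```text
eef_pos: [0.4943, 0.1578, 0.0216]
contact_force: [-3.8, -1.2, 2.7]
eef_pos: [0.4943, 0.1578, 0.0213]
contact_force: [-8.2, -0.3, 5.3]
```

```bash
python3 -m crank '[[[-0.006,-0.001,0],[0,0,0],0.5],[[-0.02,-0.003,0],[0,0,0],0.5],[[-0.03,-0.004,0.03],[0,0,0],0.5],[[-0.03,-0.004,0.08],[0,0,0],0.5],[[-0.03,-0.004,0.14],[0,0,0],0.5],[[-0.03,-0.004,0.20],[0,0,0],0.5],[[-0.03,-0.05,0.24],[0,0,0],0.5],[[-0.03,-0.08,0.26],[0,0,0],0.5]]'
python3 - <<'E'
from h import *
import cv2
np.set_printoptions(precision=4,suppress=True)
for n,lo in (("scene",(12,70,150)),("side",(12,70,150))):
    im=cams.get_image(n)[:,:,::-1];cv2.imwrite(f"pics/end_{n}.png",im)
    h=cv2.cvtColor(im,cv2.COLOR_BGR2HSV);m=cv2.inRange(h,lo,(28,200,255))
    k=np.zeros_like(m)
    if n=="scene":k[225:345,225:320]=255
    else:k[255:360,290:420]=255
    cs=cv2.findContours(m&k,0,1)[0];c=max(cs,key=cv2.contourArea)
    b=cv2.boxPoints(cv2.minAreaRect(c));print(n,cv2.contourArea(c))
    for p in cv2.approxPolyDP(c,3,True).reshape(-1,2): print(p,jig(onz(n,*p.astype(float),.038)))
E
```

```text
t: 25.88
eef_pos: [0.4673, 0.0772, 0.2851]
tcp_rot: [[0.989, 0.147, 0.006], [0.147, -0.989, 0.0], [0.006, 0.001, -1.0]]
contact_force: [0.0, -0.5, -0.1]
width: 0.0424
finger_force: 0.0
scene 1595.5
[307 275] [-0.0209 -0.0774  0.038 ]
[290 266] [ 0.0206 -0.0726  0.038 ]
[235 319] [0.0185 0.0865 0.038 ]
[251 332] [-0.0239  0.0871  0.038 ]
side 810.0
[290 312] [ 0.0855 -0.0914  0.038 ]
[290 341] [ 0.1321 -0.0447  0.038 ]
[306 359] [0.1379 0.0048 0.038 ]
[331 359] [0.1047 0.0398 0.038 ]
```

Run:
```python
from h import *
import cv2
im=cv2.imread("pics/end_scene.png").astype(float);g=im[:,:,0] # blue: wood dark, grey/white bright
def edge(p0,p1,ch,z,w=5):
    p0,p1=np.array(p0,float),np.array(p1,float);d=(p1-p0)/np.linalg.norm(p1-p0);nn=np.array([-d[1],d[0]]);P=[]
    for s in np.linspace(.1,.9,40):
        q=p0+s*(p1-p0);o=np.arange(-w,w+.1,.25);X=(q+o[:,None]*nn).astype(np.float32)
        v=cv2.remap(ch.astype(np.float32),X[:,0].reshape(1,-1).copy(),X[:,1].reshape(1,-1).copy(),1)[0]
        gr=np.abs(np.gradient(cv2.GaussianBlur(v.reshape(1,-1),(0,0),2)[0]));i=gr[4:-4].argmax()+4
        P.append(jig(onz("scene",*(X[i]),z))[:2])
    P=np.array(P);k=np.ones(len(P),bool)
    for _ in range(4):
        c=np.polyfit(P[k,1],P[k,0],1);r=P[:,0]-np.polyval(c,P[:,1]);k=abs(r)<max(2*np.median(abs(r)),.0004)
    print("slope %.4f x0 %.4f rms %.4f n %d"%(c[0],c[1],r[k].std(),k.sum()))
R,G,=im[:,:,2],im[:,:,1]
print("base front");edge((336.9,270.4),(243,367),G,.018,4)
print("fence top front");edge((258,280),(216,333),R,.058,3)
print("batten back");edge((290,266),(235,319),R,.038,3)
print("batten front");edge((307,275),(251,332),R,.038,3)
```

```text
base front
slope -0.0083 x0 -0.0527 rms 0.0002 n 36
fence top front
slope -0.1767 x0 0.0377 rms 0.0029 n 40
batten back
slope -0.0024 x0 0.0199 rms 0.0002 n 28
batten front
slope -0.0049 x0 -0.0242 rms 0.0002 n 40
```

The batten edges lie within about 0.006 rad of the base edge. The back edge is at x ≈ 19.9 mm, against the fence, the end is butted on the stop and the hand is clear. Handing in.

```bash
python3 -c "
from bench import ticket
print(ticket.hand_in())"
```

```text
the job is handed in; nothing more can be done
None
```

The job is handed in, verdict not shown: far stop down, batten butted against it (push force rose to 11 N with no travel) and flush with the fence to about 0.006 rad, near stop last seen up, nothing else knowingly touched, and the hand clear at about 26 s.

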